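# Set a tube against the flip stop of a bench saw board and clip it for sawing

## Robot

A 7-joint arm with a two-finger parallel gripper is mounted at the origin on the work surface. World frame = base frame: x ahead of the robot, y to its left, z up, the work surface at z = 0. Lengths are in m, angles in rad, forces in N, time in s.
With the tool pointing down it reaches from about 0.4 to 0.85 m from the base axis. Payload 4.5 kg.
Tool frame: the origin (TCP) lies between the finger pads; the fingertips stand 11 mm ahead of it and the grasp point (between the pads) lies 8 mm behind it (r.nose_length is the distance from the TCP to the fingertips, in m); z points along the fingers, y is the line along which they close (so a half turn about z gives the same grasp; the last joint's range is limited). The gripper opens to 88 mm and grips with 3 to 60 N. Pads are 18 mm wide; open, the fingers measure 123 mm over their backs; the gripper's body (75 mm by 187 mm) begins 45 mm behind the grasp point.
Start: joints at [1.32, 0.689, -0.195, 1.565, 0.157, 0.902, -0.215], TCP at [0.176, -0.6, 0.25] pointing down, gripper open.
Joint ranges: [-3.01, 3.01], [-0.46, 2.08], [-1.47, 1.51], [0.13, 2.56], [-1, 4.14], [0.04, 2.09], [-2.66, 2.66]. Speed limits (rad/s): [2.57, 2.57, 3.14, 3.14, 3.14, 3.14, 3.14].

## Interface

Orientations are given as a unit quaternion [x, y, z, w].
In Python, from plant import get_state, snapshot, camera_model, r gives the robot as it stands.
- The arm moves only by the shell command python3 -m inch 'ROWS' [FORCE]. ROWS is text: rows parted by semicolons, each of 7 numbers parted by spaces: the opening, from -1 (shut) to 1 (fully open), then the shift along the tool's x, y, z in m, then the turn, a rotation vector about the tool's x, y, z in rad. A call has 1 to 20 rows; each row shifts and turns the commanded pose from where the row before left it, along the tool's axes as they then stand; what a row does not reach is not made up. A row lasts 1/12 s, in which the tool goes at most 41.7 mm and 7.16 degrees, less where a joint would pass 70% of its speed; a pose out of reach is approached as far as the arm can. A call is refused whole if a number of a shift passes 0.0417 or a number of a turn 0.125, either way. A call with a gripper value outside its range is refused whole. The fingers move at their own pace and stop on an object; FORCE is the grip in N (left out, the last holds). Time passes only in rows, so rows that do not move let the fingers close. It gives the time, the measured TCP pose, the force, the opening and the grip force at its end, in the units of the state.
- get_state(): the state, without advancing time (a new reading comes with each control period).
- snapshot(name): name is "scene" or "top"; returns (picture, depth): 384x512x3 uint8, red, green, blue; 384x512 float32, m along the optical axis (not along the pixel's ray), 0 where there is no reading.
- camera_model(name): a dict with "intrinsics" (3x3 intrinsics, pixels), "dist" ([k1, k2, p1, p2, k3] as OpenCV has them; the pictures are not rectified), "view" (4x4, takes a point from world to camera coordinates). Camera axes: x right, y down, z forward; pixel columns grow to the right and rows downward; lengths in m; the calibration is good to about 2 mm. A picture is of the moment at which its call begins. camera_model takes no time and is no camera call.
- r.finish_job(): hands the job in; it is judged then, once.
The state is a dict: "clock": time; "q": joint angles; "qd": joint speeds; "joint_torque": joint torques, N m; "tool_pos": TCP position; "eef_rot": TCP orientation; "contact_force": force on the tool from outside, world axes, zero at the start; "moment": the same for the moment, N m; "opening": opening from 0.0 (shut) to 1.0 (fully open); "finger_force": force on a finger pad.
Only numpy, scipy, OpenCV 4.12 (cv2) and the standard library are available. Lean on these libraries where they do the work, as an engineer would, in place of code of your own. Each camera call takes 0.05 s, during which the arm holds its last target. There are 200 camera calls.

## Task

Get the aluminium tube ready for sawing: first flip the hinged stop on the saw fence all the way down, then push the tube along until its end is right up against the stop, lying flat along the fence. Then take the spring clip off the rim of the wooden offcut box and clip it fully down over fence and tube together, somewhere between the stop and the saw guide. Let go, and do not shift the solder reel or the parts box that stand beside the board.

Things in the scene. Friction and masses are not known exactly. Their poses are not given: they have to be found in the camera images.
- station: Saw board, fixed: plywood base, 155 x 460 mm, upper face at z = 15 mm. Along it (y) stands an aluminium fence 20 mm high, 6 mm thick. Origin under the base at mid length, in the plane of the fence face that looks to the robot; x points away from the robot. Base: x = -100 to 55, y = -230 to 230 mm. Fence: x = 0 to 6, y = -225 to 225, top at z = 35 mm; a 4 mm thick foot behind it.
- saw_guide (a point): Saw slot in the fence, at the fence face on the base's upper face (y = 50 mm of the saw board). On both sides of the fence stand slotted dark steel uprights 89 mm above the bench, reaching 22 mm to either side along y: the front one 67 to 89 mm in front of the fence face, the rear one 29 to 51 mm behind it. The tube passes between them.
- stop: Carriage of the flip stop, dark steel, locked on the fence, axes as the saw board. Origin on the base's upper face at the foot of the fence face, in the plane of the flag's stop face, which looks to +y. Its block is behind the fence: x = 7 to 31 mm (knob to 54), y = -50 to 2, 27 mm high; hinge ear at y = -50 to -21, 37 mm high.
- stop_flag (a joint): Angle of the flag (rad): 0 fully down in the tube's path, 1.95 fully up, leaning back. L-shaped, 12 mm thick (y = -12 to 0 of the carriage). Down: its arm lies level over the fence, top 39 mm above the base; its leg hangs at x = -26 to -4 mm, foot 4 mm above the base. Stiff hinge: it stays where left; 1 to 2 N behind the arm's end tip it over to the robot, then press it down to its end stop.
- flag_foot (a point): Middle of the free end of the flag's leg (35 mm long, 22 mm broad). The hinge pin runs along y, 19 mm behind the fence face, 33 mm above the base; the arm is 45 mm long, its back (top, when down) 6 mm off the pin's centre. Flag up: the arm stands upright behind the fence face, its end about 75 mm above the base, and the leg points towards the robot.
- stock: The aluminium tube: square, 20 x 20 mm, 250 mm long (y), about 0.13 kg, loose, lying on the base in front of the fence, up to 25 mm off it and 35 to 85 mm short of the stop. Origin in the middle of its underside. Its top is level with the fence's. It slides on the base with much friction: pushed sideways higher than about 8 mm above the base it tips instead of sliding.
- stock_head (a point): Point on the tube: the face that looks to the fence, at the end towards the stop (-y), half height.
- stock_tail (a point): The same point at the tube's other (+y) end.
- tray: Open plywood box with offcuts, fixed: 160 (x) x 130 (y) x 50 mm, walls 12 mm. Origin in the middle of its underside. The clip sits on the rim of the wall nearest the robot (x = -74 mm).
- clip: Spring clip, 0.08 kg, loose: two steel levers on a pin, handles with black grips up, jaws down, 24 mm wide. Origin on the underside of the bridge between the levers, which rests on the edge it is clipped to; x across the jaws, y along the pin, z up. Handles reach up to 54 mm above the origin (62 squeezed), jaw pads 21 mm below it (15 squeezed). Let go on tube and fence it pinches with 6 to 7 N.
- clip_grip (a point): Middle between the clip's handles, 42 mm above its origin. Parked, the handles are here 55 mm apart over their outsides, at their tops 70 mm. Squeezing them (along the clip's x) to about 34 mm, where they stand parallel and meet a stop, takes 5 to 10 N and opens the jaws to 34 mm; tube and fence together are 26 mm thick. Squeezed, the clip is held by its handles.
- solder: Bystander: reel of solder, 54 mm across, 45 mm high, standing.
- parts_box: Bystander: open grey parts box 95 x 65 x 35 mm.

How it is judged:
On the way, in this order (a step that is already met when the one before it is completed fails the run):
1. the flag is flipped fully down (within 0.05 rad) in front of the tube, whose end is still at least 8 mm short of it (value of joint stop_flag below 0.05 rad and y of stock_head in the frame of stop above 0.008 m), for 0.2 s.
2. the tube's end is against the stop (within 1.5 mm), in front of the fence, the flag down (value of joint stop_flag below 0.05 rad and y of stock_head in the frame of stop between -0.0025 and 0.0015 m and x of stock_head in the frame of stop above -0.01 m), for 0.2 s.
3. the clip pinches fence and tube together (contact force between clip and stock above 2 N and contact force between clip and station above 2 N and z of clip in the frame of station below 0.041 m), for 0.2 s.
At the end, for the whole second after the job is handed in: Flag down (within 0.05 rad); tube end against it (gap under 1.5 mm) and tube along the fence (both ends within 2.5 mm); clip between stop and saw guide, upright (0.2 rad), within 6 mm of fully down, pinching tube and fence with over 2 N each; tube and clip at rest (all of step 3 and value of joint stop_flag below 0.05 rad and y of stock_head in the frame of stop between -0.0025 and 0.0015 m and x of each of stock_head, stock_tail in the frame of station above -0.0025 m and angle between stock's own z axis and vertical below 0.05 rad and y of clip in the frame of station below 0.028 m and y of clip in the frame of stop above 0 m and angle between clip's own z axis and vertical below 0.2 rad and linear speed of each of clip, stock below 0.02 m/s); the robot touches nothing.
It fails at once if solder reel or parts box shifted by more than 30 mm (distance of any of solder, parts_box from where it was at the start of the episode above 0.03 m).
It also fails if it takes over 64 s, if anything falls off the work surface, if the arm or the gripper's body presses on something with over 40 N, if the wrist force passes 120 N, or if a joint passes its speed limit or range.

## Working session

There is one attempt and no reset: what is moved stays moved. The work goes in short steps, Python scripts to look and compute and a shell command to move; the robot and the scene stay as the last step left them, time stands still between calls to the robot, and variables do not carry over. Pictures are saved under pics/ and viewed, at most 10 in all, crops included, and the job is handed in when it is done.

```bash
ls; mkdir -p pics; cat > h.py <<'E'
import numpy as np, cv2
from plant import get_state, snapshot, camera_model, r
def save(n,f):
    p,d=snapshot(n); cv2.imwrite('pics/'+f+'.png',p[:,:,::-1]); np.save('pics/'+f+'.npy',d); return p,d
def w(n,d,u,v,k=1):
    c=camera_model(n);K=np.array(c['intrinsics']);V=np.array(c['view'])
    a=d[max(v-k,0):v+k+1,max(u-k,0):u+k+1];z=np.median(a[a>0])
    x=cv2.undistortPoints(np.array([[[u,v]]],float),K,np.array(c['dist'],float))[0,0]
    return (np.linalg.inv(V)@np.array([x[0]*z,x[1]*z,z,1]))[:3]
def wz(n,u,v,zw):
    c=camera_model(n);K=np.array(c['intrinsics']);V=np.linalg.inv(np.array(c['view']))
    x=cv2.undistortPoints(np.array([[[u,v]]],float),K,np.array(c['dist'],float))[0,0]
    dr=V[:3,:3]@np.array([x[0],x[1],1]);o=V[:3,3];return o+dr*(zw-o[2])/dr[2]
def px(n,P):
    c=camera_model(n);V=np.array(c['view']);R=V[:3,:3]
    return cv2.projectPoints(np.array(P,float).reshape(-1,3),cv2.Rodrigues(R)[0],V[:3,3],np.array(c['intrinsics']),np.array(c['dist'],float))[0][:,0]
E
python3 - <<'E'
from h import *
a,_=save('scene','s1');b,_=save('top','t1')
for n in('scene','top'):
    c=camera_model(n);print(n,np.linalg.inv(np.array(c['view'])).round(3).tolist(),np.array(c['intrinsics']).round(1).tolist())
s=get_state();print(s['tool_pos'],s['eef_rot'],s['opening'],s['clock'])
for f in('s1','t1'):
    i=cv2.imread(f'pics/{f}.png');cv2.imwrite(f'pics/{f}b.png',cv2.resize(i,(800,600),interpolation=cv2.INTER_CUBIC))
E
```

```text
pics
scene [[-0.43, 0.736, -0.523, 1.165], [0.903, 0.354, -0.243, 0.251], [0.006, -0.577, -0.817, 0.966], [0.0, 0.0, 0.0, 1.0]] [[350.3, 0.0, 261.4], [0.0, 350.3, 188.4], [0.0, 0.0, 1.0]]
top [[-0.011, -0.981, 0.196, 0.278], [-1.0, 0.012, 0.002, -0.018], [-0.005, -0.196, -0.981, 1.636], [0.0, 0.0, 0.0, 1.0]] [[476.7, 0.0, 257.9], [0.0, 476.7, 189.8], [0.0, 0.0, 1.0]]
[ 0.17540173 -0.59932344  0.2490137 ] [ 9.89873877e-01  1.41947326e-01 -1.78673949e-04 -7.94790616e-04] 0.9994699366535045 0.1
```

View pics/t1b.png

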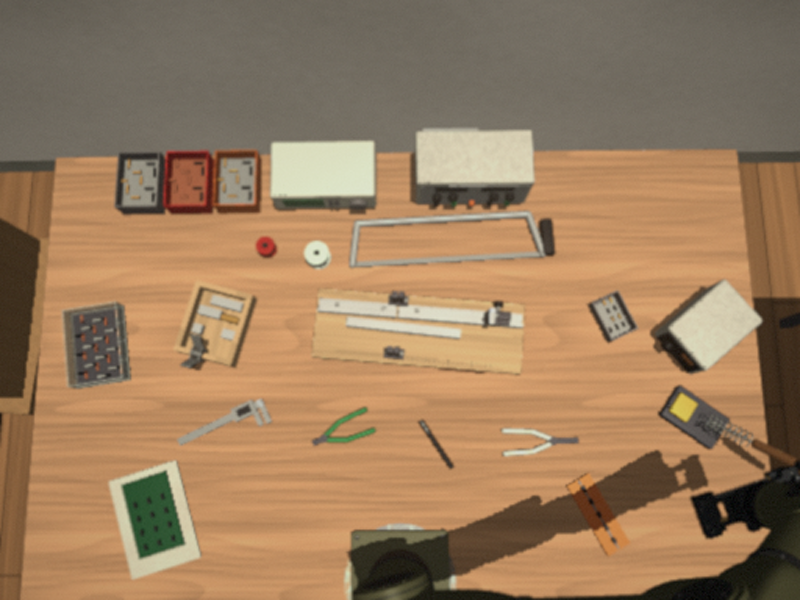

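View pics/s1b.png

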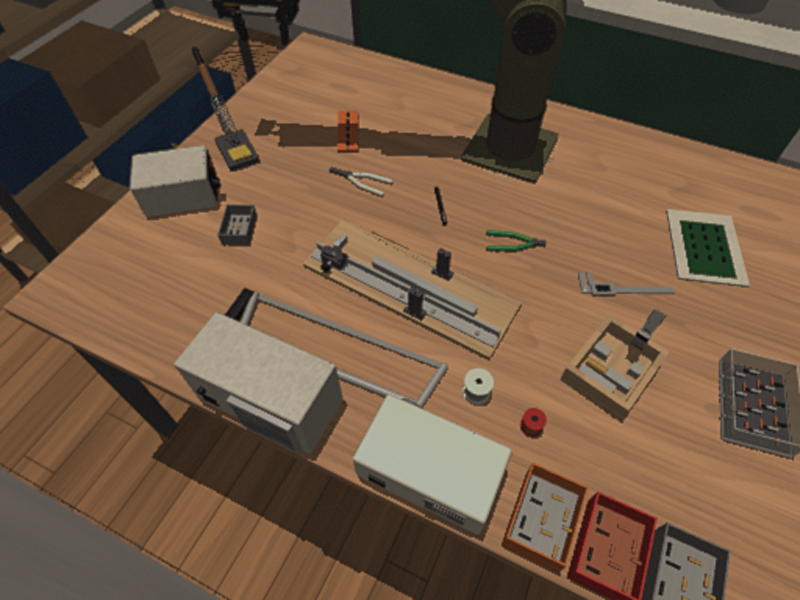

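Top view: saw board at about (313–523, 290–373), stop with flag up at (497,315), tube (347–462, 320–337), clip on box at (196,350), solder (316,253), parts box (612,316). Enlarging both views.

```bash
python3 - <<'E'
import cv2,numpy as np
t=cv2.imread('pics/t1.png');s=cv2.imread('pics/s1.png')
a=cv2.resize(t[180:245,195:345],None,fx=5.33,fy=5.33,interpolation=cv2.INTER_CUBIC)[:,:800]
b=cv2.resize(t[175:240,105:175],None,fx=3.6,fy=3.6,interpolation=cv2.INTER_CUBIC)
print(a.shape,b.shape)
o=np.zeros((600,800,3),np.uint8);o[:a.shape[0],:a.shape[1]]=a;o[350:350+b.shape[0],:b.shape[1]]=b
c=cv2.resize(s[190:260,355:435],None,fx=3.0,fy=3.0,interpolation=cv2.INTER_CUBIC);o[350:350+c.shape[0],300:300+c.shape[1]]=c
cv2.imwrite('pics/c1.png',o)
cv2.imwrite('pics/c2.png',cv2.resize(s[135:235,190:340],None,fx=5.33,fy=5.33,interpolation=cv2.INTER_CUBIC))
E
```

```text
(346, 800, 3) (234, 252, 3)
```

View pics/c1.png

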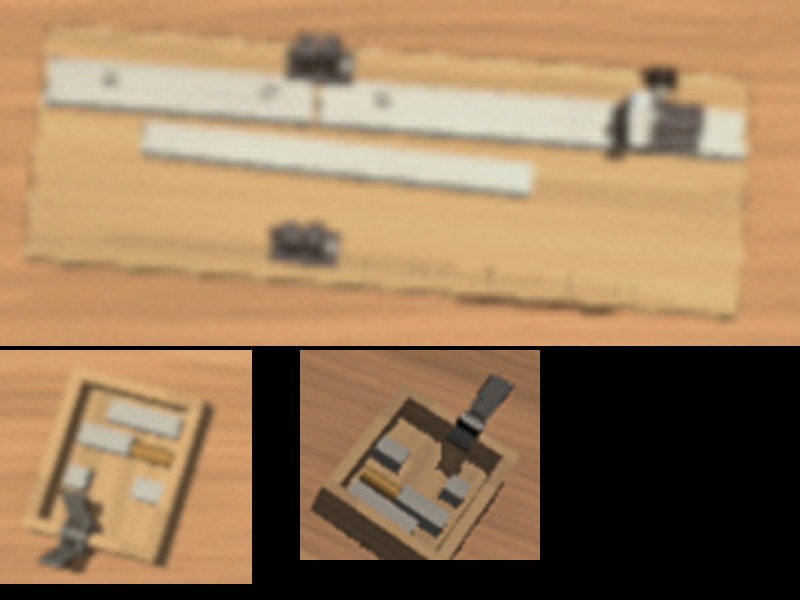

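View pics/c2.png

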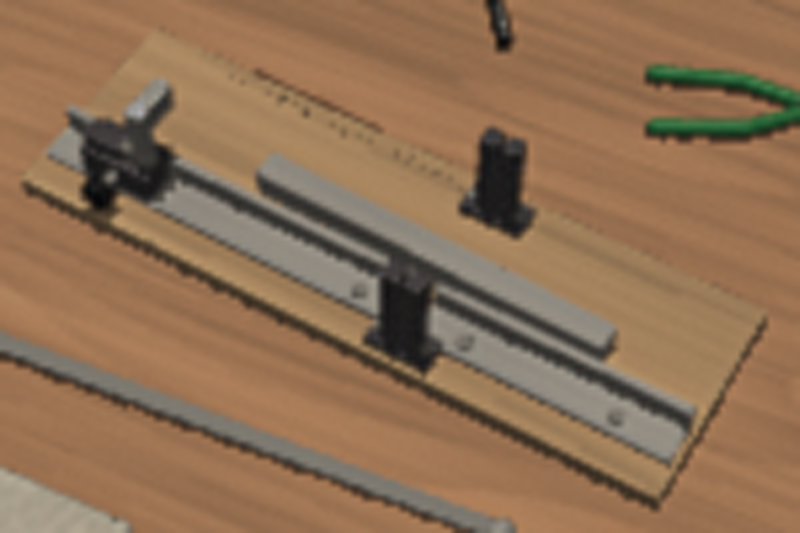

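Top crop: board corners (47,28),(748,75),(737,318),(27,257); tube (143,122)–(534,162)–(530,194)–(143,152); flag up, light leg at u≈628–655. Tray corners (80,372),(210,402),(160,565),(25,525), clip with handles from (50,562) to (75,480).

```bash
cat >> h.py <<'E'
def cloud(n,d):
    c=camera_model(n);K=np.array(c['intrinsics']);V=np.linalg.inv(np.array(c['view']))
    h,wd=d.shape;g=np.mgrid[0:h,0:wd];uv=np.stack([g[1],g[0]],-1).reshape(-1,1,2).astype(float)
    x=cv2.undistortPoints(uv,K,np.array(c['dist'],float))[:,0];z=d.reshape(-1)
    P=np.c_[x*z[:,None],z]@V[:3,:3].T+V[:3,3];P[z<=0]=9;return P
def fit(L,W): # rigid 2D
    L=np.array(L);W=np.array(W)[:,:2];a,b=L-L.mean(0),W-W.mean(0)
    t=np.arctan2((a[:,0]*b[:,1]-a[:,1]*b[:,0]).sum(),(a*b).sum());R=np.array([[np.cos(t),-np.sin(t)],[np.sin(t),np.cos(t)]])
    o=W.mean(0)-R@L.mean(0);return t,o,R,np.abs((R@L.T).T+o-W).max()
E
python3 - <<'E'
from h import *
A=lambda u,v:(195+u/5.333-.4,180+v/5.333-.4)
B=lambda u,v:(105+u/3.6-.4,175+(v-350)/3.6-.4)
W=[wz('top',*A(*p),.015) for p in[(47,28),(748,75),(737,318),(27,257)]]
t,o,R,e=fit([(.055,.23),(.055,-.23),(-.1,-.23),(-.1,.23)],W);print('station',t,o,e)
np.savez('st.npz',R=R,o=o)
S=lambda P:(np.array(P)[:2]-o)@R
for p in[(143,122),(534,162),(530,194),(143,152)]:print('tube',S(wz('top',*A(*p),.035)).round(4))
print('flag',S(wz('top',*A(628,120),.1)),S(wz('top',*A(655,120),.1)))
W=[wz('top',*B(*p),.05) for p in[(80,372),(210,402),(160,565),(25,525)]]
t2,o2,R2,e2=fit([(.08,.065),(.08,-.065),(-.08,-.065),(-.08,.065)],W);print('tray',t2,o2,e2,'clip nominal',o2+R2@[-.074,0])
for n,f in(('top','t1'),('scene','s1')):
    P=cloud(n,np.load(f'pics/{f}.npy'))
    L=(P[:,:2]-o)@R; 
    for a,b,z0 in((.0,.07,.06),):
        m=(L[:,0]>-.05)&(L[:,0]<.06)&(L[:,1]>-.22)&(L[:,1]<-.1)&(P[:,2]>.06)&(P[:,2]<.13)
        q=np.c_[L[m],P[m,2]];print(n,'flag pts',len(q));print(q[np.argsort(q[:,0])][::max(1,len(q)//14)].round(3))
    L2=(P[:,:2]-o2)@R2
    m=(L2[:,0]>-.14)&(L2[:,0]<0)&(np.abs(L2[:,1])<.065)&(P[:,2]>.06)&(P[:,2]<.13)
    q=np.c_[L2[m],P[m,2]];print('clip pts (tray frame)',len(q));print(q[np.argsort(q[:,0])][::max(1,len(q)//24)].round(3))
    i=q[:,2]>.085;print('hi',q[i].min(0),q[i].max(0))
E
```

```text
station -0.08836413653876793 [ 0.54849584 -0.04868251] 0.003181962250807302
tube [-0.0077  0.159 ]
tube [-0.0144 -0.0917]
tube [-0.0351 -0.0905]
tube [-0.027   0.1572]
flag [ 0.00546935 -0.14358493] [ 0.0067263  -0.16008811]
tray -0.2782742833682849 [0.54150545 0.39261288] 0.0046585293991914245 clip nominal [0.47035216 0.41294044]
top flag pts 52
[[-0.01  -0.152  0.077]
 [-0.008 -0.148  0.087]
 [-0.006 -0.15   0.092]
 [-0.004 -0.146  0.099]
 [-0.002 -0.144  0.085]
 [ 0.001 -0.153  0.094]
 [ 0.003 -0.146  0.096]
 [ 0.004 -0.15   0.092]
 [ 0.007 -0.146  0.094]
 [ 0.009 -0.144  0.08 ]
 [ 0.012 -0.153  0.089]
 [ 0.013 -0.149  0.097]
 [ 0.015 -0.156  0.092]
 [ 0.017 -0.146  0.092]
 [ 0.021 -0.146  0.092]
 [ 0.022 -0.156  0.092]
 [ 0.024 -0.149  0.093]
 [ 0.025 -0.145  0.068]]
clip pts (tray frame) 144
[[-0.107  0.007  0.104]
 [-0.105  0.022  0.102]
 [-0.102  0.028  0.097]
 [-0.099  0.022  0.088]
 [-0.097  0.026  0.087]
 [-0.095  0.007  0.085]
 [-0.092  0.026  0.071]
 [-0.089  0.016  0.072]
 [-0.084  0.025  0.07 ]
 [-0.078  0.02   0.06 ]
 [-0.075  0.005  0.067]
 [-0.073  0.009  0.068]
 [-0
[... 772 characters left out ...]
0.107  0.023  0.101]
 [-0.105  0.017  0.102]
 [-0.104  0.02   0.102]
 [-0.103  0.01   0.098]
 [-0.102  0.014  0.097]
 [-0.101  0.027  0.097]
 [-0.099  0.007  0.093]
 [-0.098  0.015  0.092]
 [-0.097  0.026  0.088]
 [-0.096  0.02   0.089]
 [-0.095  0.019  0.077]
 [-0.094  0.021  0.081]
 [-0.093  0.009  0.07 ]
 [-0.092  0.025  0.066]
 [-0.091  0.024  0.06 ]
 [-0.089  0.01   0.064]
 [-0.086  0.008  0.066]
 [-0.077  0.009  0.067]
 [-0.074  0.011  0.066]
 [-0.071  0.027  0.07 ]
 [-0.056  0.019  0.062]
 [-0.053  0.01   0.073]
 [-0.046  0.024  0.086]
 [-0.044  0.023  0.093]
 [-0.041  0.01   0.105]
 [-0.04   0.023  0.104]]
hi [-0.11031251  0.00655708  0.08528469] [-0.0382447   0.03028147  0.10550593]
```

```bash
cat >> h.py <<'E'
from scipy.spatial.transform import Rotation as Ro
def rel(g): # TCP in station frame, yaw of tool x rel. station, remaining to g=(x,y,z,yaw) in tool axes if aligned
    D=np.load('st.npz');s=get_state();M=Ro.from_quat(s['eef_rot']).as_matrix();p=np.array(s['tool_pos'])
    l=(p[:2]-D['o'])@D['R'];yx=D['R'].T@M[:2,0];y=np.arctan2(yx[1],yx[0])
    T=np.r_[D['o']+D['R']@np.array(g[:2]),g[2]]
    print('t',round(s['clock'],2),'st',l.round(4),'z',p[2].round(4),'yaw',y.round(3),'tilt',M[:,2].round(3),'go(tool)',(M.T@(T-p)).round(4),'turnz',round(-(g[3]-y),3),'F',np.array(s['contact_force']).round(1),'op',round(s['opening'],3))
E
python3 - <<'E'
from h import *
rel((.062,-.15,.2,0))
E
python3 -m inch '-1 0 0 0 0 0 0.122; -1 0 0 0 0 0 0.122; -1 0 0 0 0 0 0.122'
python3 -c "
from h import *
rel((.062,-.15,.2,0))"
```

```text
t 0.1 st [-0.323  -0.5814] z 0.249 yaw 0.373 tilt [-0.001  0.002 -1.   ] go(tool) [ 0.5158 -0.2612  0.0494] turnz 0.373 F [-0.1 -0.1  0.4] op 0.999
clock: 0.35
tool_pos: [0.1754, -0.5995, 0.2492]
eef_rot: [0.999, -0.044, -0.0, -0.001]
contact_force: [0.5, 0.7, -0.3]
opening: 0.796
finger_force: 0.0
t 0.35 st [-0.323  -0.5816] z 0.2492 yaw 0.001 tilt [-0.     0.001 -1.   ] go(tool) [ 0.3855 -0.4311  0.0496] turnz 0.001 F [ 0.5  0.7 -0.3] op 0.796
```

```bash
python3 -m inch '-1 0.012 -0.041 0 0 0 0; -1 0.012 -0.041 0 0 0 0; -1 0.018 -0.04 0 0 0 0; -1 0.02 -0.036 0 0 0 0; -1 0.03 -0.028 0 0 0 0; -1 0.03 -0.028 0 0 0 0; -1 0.03 -0.028 0 0 0 0; -1 0.03 -0.028 0 0 0 0; -1 0.03 -0.028 0 0 0 0; -1 0.03 -0.028 0 0 0 0; -1 0.03 -0.028 0 0 0 0; -1 0.03 -0.028 0 0 0 0; -1 0.03 -0.028 0 0 0 0; -1 0.03 -0.02 0.01 0 0 0; -1 0.023 -0.003 0.03 0 0 0; -1 0 0 0 0 0 0' 10
python3 -c "
from h import *
rel((.062,-.15,.083,0))"
```

```text
clock: 1.68
tool_pos: [0.595, -0.1983, 0.2036]
eef_rot: [0.999, -0.037, -0.002, -0.002]
contact_force: [-0.5, 0.2, -1.1]
opening: 0.005
finger_force: 0.0
t 1.68 st [ 0.0595 -0.1449] z 0.2036 yaw 0.014 tilt [-0.005  0.005 -1.   ] go(tool) [0.003  0.0056 0.1205] turnz 0.014 F [-0.5  0.2 -1.1] op 0.005
```

```bash
python3 -m inch '-1 0.003 0.0055 0.036 0 0 0.014; -1 0 0 0.037 0 0 0; -1 0 0 0.036 0 0 0; -1 0 0 0 0 0 0; -1 -0.011 0 0 0 0 0; -1 -0.011 0 -0.001 0 0 0; -1 -0.007 0 -0.001 0 0 0; -1 -0.007 0 0 0 0 0; -1 -0.007 0 0 0 0 0; -1 -0.007 0 0.002 0 0 0; -1 -0.007 0 0.004 0 0 0; -1 -0.006 0 0.006 0 0 0; -1 -0.005 0 0.006 0 0 0; -1 0 0 0 0 0 0'
python3 -c "
from h import *
rel((-.01,-.15,.063,0))"
```

```text
clock: 2.85
tool_pos: [0.5238, -0.2028, 0.0846]
eef_rot: [0.999, -0.048, -0.003, -0.0]
contact_force: [-0.5, -0.1, -0.5]
opening: 0.003
finger_force: 0.1
t 2.85 st [-0.011  -0.1557] z 0.0846 yaw -0.008 tilt [-0.005  0.    -1.   ] go(tool) [ 0.0011 -0.0057  0.0216] turnz -0.008 F [-0.5 -0.1 -0.5] op 0.003
```

```bash
python3 -m inch '-1 0 -0.005 0.004 0 0 -0.008; -1 0 0 0.006 0 0 0; -1 0 0 0.006 0 0 0; -1 0 0 0.004 0 0 0; -1 0 0 0.003 0 0 0; -1 0 0 0.002 0 0 0; -1 0 0 0 0 0 0'
python3 - <<'E'
from h import *
rel((-.01,-.15,.063,0))
p,d=save('scene','s2')
cv2.imwrite('pics/s2c.png',cv2.resize(p[135:205,190:290,::-1],None,fx=6,fy=6,interpolation=cv2.INTER_CUBIC))
E
```

```text
clock: 3.43
tool_pos: [0.5284, -0.1971, 0.0648]
eef_rot: [0.999, -0.043, 0.001, 0.0]
contact_force: [-10.7, 5.1, 52.1]
opening: 0.002
finger_force: 25.9
t 3.43 st [-0.0069 -0.1496] z 0.0648 yaw 0.002 tilt [ 0.002 -0.    -1.   ] go(tool) [-0.0031  0.0004  0.0018] turnz 0.002 F [-10.7   5.1  52.1] op 0.002
```

View pics/s2c.png

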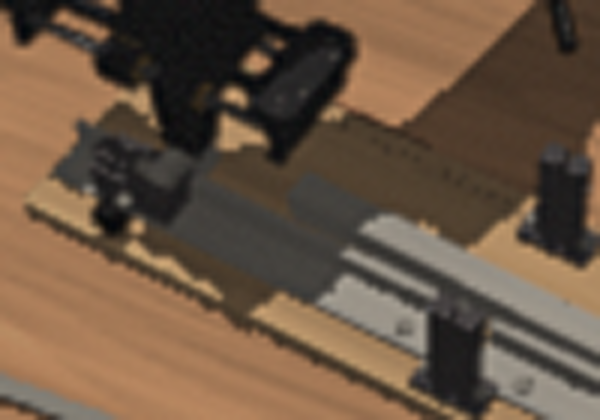

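Flag is flat down (tip at 53.8 mm = its top, 52 N against end stop). Next: nudge the tube's head end toward the fence.

```bash
python3 -m inch '-1 0 0 -0.03 0 0 0; 1 -0.01 0 -0.035 0 0 0; 1 -0.02 -0.025 0 0 0 0; 1 -0.021 -0.028 0 0 0 0; 1 0 -0.025 0 0 0 0; 1 0 0 0.02 0 0 0; 1 0 0 0.035 0 0 0; 1 0 0 0.02 0 0 0;1 0 0 0 0 0 0'
python3 -c "
from h import *
rel((-.058,-.072,.029,0))"
```

```text
clock: 4.23
tool_pos: [0.4825, -0.1145, 0.0462]
eef_rot: [0.999, -0.043, -0.003, -0.001]
contact_force: [0.9, -0.3, -0.5]
opening: 0.585
finger_force: 0.0
t 4.23 st [-0.0599 -0.0714] z 0.0462 yaw 0.002 tilt [-0.005  0.001 -1.   ] go(tool) [0.002  0.0006 0.0172] turnz 0.002 F [ 0.9 -0.3 -0.5] op 0.585
```

```bash
python3 -m inch '1 0 0 0.009 0 0 0; 1 0 0 0.008 0 0 0;1 0 0 0 0 0 0;1 0 0 0 0 0 0;1 0 0 0 0 0 0;1 0 0 0 0 0 0; 1 0.007 0 0 0 0 0; 1 0.005 0 0 0 0 0; 1 0.005 0 0 0 0 0; 1 0.004 0 0 0 0 0; 1 0.003 0 0 0 0 0; 1 0 0 0 0 0 0'
python3 - <<'E'
from h import *
rel((-.030,-.072,.029,0))
E
```

```text
clock: 5.23
tool_pos: [0.5089, -0.1177, 0.0327]
eef_rot: [0.999, -0.044, 0.001, 0.0]
contact_force: [-0.6, -0.0, 0.1]
opening: 0.999
finger_force: 0.0
t 5.23 st [-0.0334 -0.0722] z 0.0327 yaw 0.001 tilt [ 0.001 -0.    -1.   ] go(tool) [ 0.0034 -0.0002  0.0037] turnz 0.001 F [-0.6 -0.   0.1] op 0.999
```

```bash
python3 -m inch '1 0 0 0.003 0 0 0; 1 0.003 0 0 0 0 0; 1 0.002 0 0 0 0 0; 1 0 0 0 0 0 0'
python3 - <<'E'
from h import *
rel((-.030,-.072,.029,0))
p,d=save('top','t2')
cv2.imwrite('pics/t2c.png',cv2.resize(p[180:245,195:345,::-1],None,fx=5.333,fy=5.333,interpolation=cv2.INTER_CUBIC))
E
```

```text
clock: 5.57
tool_pos: [0.5116, -0.1178, 0.0293]
eef_rot: [0.999, -0.043, -0.002, -0.0]
contact_force: [-2.8, 1.4, -1.5]
opening: 1.0
finger_force: 1.2
t 5.57 st [-0.0307 -0.0721] z 0.0293 yaw 0.002 tilt [-0.003  0.    -1.   ] go(tool) [ 0.0007 -0.0001  0.0003] turnz 0.002 F [-2.8  1.4 -1.5] op 1.0
```

View pics/t2c.png

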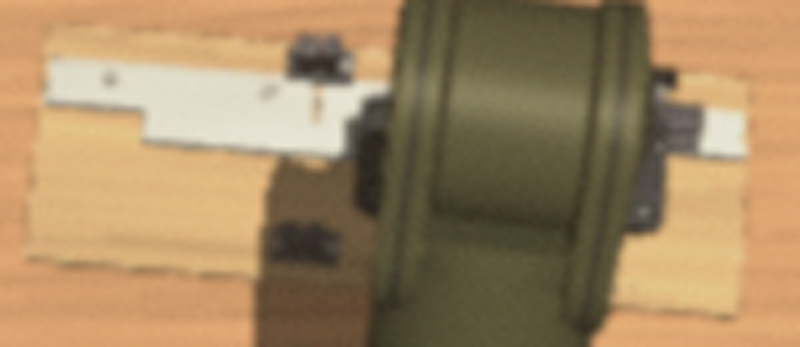

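Tube now lies flush along the fence (tail at u≈143, still ~60 mm short). Now go around to the tail.

```bash
python3 -m inch '1 -0.012 0 0 0 0 0; -1 0 0 -0.03 0 0 0; -1 0 0 -0.04 0 0 0; -1 0.01 0 -0.04 0 0 0; -1 0.008 -0.03 -0.02 0 0 0; -1 0.008 -0.04 0 0 0 0; -1 0 -0.04 0 0 0 0; -1 0 -0.04 0 0 0 0; -1 0 -0.04 0 0 0 0; -1 0 -0.04 0 0 0 0; -1 0 -0.037 0 0 0 0; -1 0 0 0.02 0 0 0; -1 0 0 0 0 0 0'
python3 - <<'E'
from h import *
rel((-.017,.195,.031,0))
E
```

```text
clock: 6.7
tool_pos: [0.549, 0.1507, 0.1378]
eef_rot: [0.999, -0.041, -0.001, -0.001]
contact_force: [-0.7, -1.0, -1.0]
opening: 0.113
finger_force: 0.0
t 6.7 st [-0.0171  0.1986] z 0.1378 yaw 0.007 tilt [-0.002  0.001 -1.   ] go(tool) [0.0002 0.0038 0.1068] turnz 0.007 F [-0.7 -1.  -1. ] op 0.113
```

```bash
python3 -m inch '-1 0 0 0.035 0 0 0.007; -1 0 0 0.035 0 0 0; -1 0 0 0.025 0 0 0; -1 0 0 0.011 0 0 0; -1 0 0 0 0 0 0; -1 0 0.008 0 0 0 0; -1 0 0.008 0 0 0 0; -1 0 0.008 0 0 0 0; -1 0 0.008 0 0 0 0; -1 0 0.008 0 0 0 0; -1 0 0.008 0 0 0 0; -1 0 0.008 0 0 0 0; -1 0 0.006 0 0 0 0; -1 0 0.004 0 0 0 0; -1 0 0 0 0 0 0'
python3 - <<'E'
from h import *
rel((-.017,.124,.031,0))
E
```

```text
clock: 7.95
tool_pos: [0.5436, 0.0793, 0.0336]
eef_rot: [0.999, -0.048, -0.0, 0.001]
contact_force: [0.2, -1.2, -0.3]
opening: 0.004
finger_force: 0.0
t 7.95 st [-0.0162  0.1271] z 0.0336 yaw -0.007 tilt [-0.001 -0.001 -1.   ] go(tool) [-0.0008  0.0031  0.0026] turnz -0.007 F [ 0.2 -1.2 -0.3] op 0.004
```

```bash
for i in 1 ; do python3 -m inch '-1 0 0.003 0 0 0 0; -1 0 0.002 0 0 0 0; -1 0 0 0 0 0 0; -1 0 0 0 0 0 0'; done
python3 - <<'E'
from h import *
rel((-.017,.124,.031,0))
p,d=save('top','t3');q,_=save('scene','s3')
o=np.zeros((600,800,3),np.uint8)
o[:260]=cv2.resize(p[190:235,195:333,::-1],(800,260),interpolation=cv2.INTER_CUBIC)
o[265:]=cv2.resize(q[145:212,195:315,::-1],(600,335),interpolation=cv2.INTER_CUBIC).copy() if False else np.pad(cv2.resize(q[145:212,195:315,::-1],(600,335),interpolation=cv2.INTER_CUBIC),((0,0),(0,200),(0,0)))
cv2.imwrite('pics/c3.png',o)
E
```

```text
clock: 8.28
tool_pos: [0.5432, 0.0759, 0.0336]
eef_rot: [0.999, -0.047, -0.0, 0.0]
contact_force: [-0.1, 0.0, 0.1]
opening: 0.006
finger_force: 0.0
t 8.28 st [-0.0163  0.1236] z 0.0336 yaw -0.006 tilt [-0. -0. -1.] go(tool) [-0.0007 -0.0004  0.0026] turnz -0.006 F [-0.1  0.   0.1] op 0.006
```

View pics/c3.png

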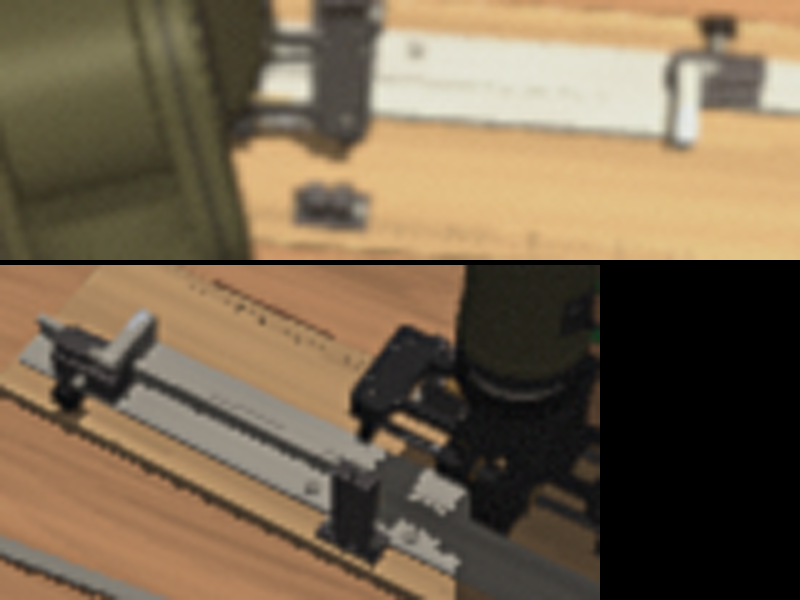

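Flag is down at (682,100); tube's head is nearly there (u≈665), still no resisting force – push on gently.

```bash
python3 -m inch '-1 0 0.0015 0 0 0 0; -1 0 0.0015 0 0 0 0; -1 0 0 0 0 0 0; -1 0 0 0 0 0 0' | grep -E 'pos|force'; python3 -m inch '-1 0 0.0015 0 0 0 0; -1 0 0.001 0 0 0 0; -1 0 0 0 0 0 0; -1 0 0 0 0 0 0'| grep -E 'pos|force'
python3 -c "
from h import *
rel((-.017,.124,.031,0))"
```

```text
tool_pos: [0.5431, 0.0728, 0.0337]
contact_force: [-0.6, -0.3, -0.3]
finger_force: 0.0
tool_pos: [0.543, 0.071, 0.0337]
contact_force: [1.1, 1.3, 0.2]
finger_force: 0.9
t 9.05 st [-0.016   0.1187] z 0.0337 yaw -0.005 tilt [ 0.     0.001 -1.   ] go(tool) [-0.001  -0.0053  0.0028] turnz -0.005 F [1.1 1.3 0.2] op 0.003
```

```bash
python3 -m inch '-1 0 0.001 0 0 0 0; -1 0 0.001 0 0 0 0; -1 0 0 0 0 0 0; -1 0 0 0 0 0 0' | grep -E 'pos|force'; python3 -m inch '-1 0 0.001 0 0 0 0; -1 0 0.001 0 0 0 0; -1 0 0 0 0 0 0; -1 0 0 0 0 0 0'| grep -E 'pos|force'
```

```text
tool_pos: [0.5431, 0.0707, 0.0338]
contact_force: [1.0, 5.4, -0.7]
finger_force: 2.8
tool_pos: [0.5433, 0.0706, 0.0339]
contact_force: [0.8, 8.5, -0.0]
finger_force: 4.3
```

Force rises to 8.5 N with no more travel: tube is against the stop. Now the clip.

```bash
python3 -m inch '-1 0 -0.015 0 0 0 0; 1 0 -0.01 -0.03 0 0 0; 1 0 0 -0.04 0 0 0; 1 0 0 -0.04 0 0 0; 1 0 0 -0.04 0 0 0; 1 0 0 0 0 0 0' | grep pos
cat >> h.py <<'E'
def go(T,yaw): # world target, world yaw of tool x
    s=get_state();M=Ro.from_quat(s['eef_rot']).as_matrix();p=np.array(s['tool_pos']);y=np.arctan2(M[1,0],M[0,0])
    print('t',round(s['clock'],2),'pos',p.round(4),'yaw',y.round(4),'go now',(M.T@(np.array(T)-p)).round(4),'world',(np.array(T)-p).round(4),'turnz',round(y-yaw,4),'q7',round(s['q'][6],2),'F',np.array(s['contact_force']).round(1),'op',round(s['opening'],3),'ff',s['finger_force'])
E
python3 - <<'E'
from h import *
o2=np.array([.5415,.3926]);t=-.2783;R2=np.array([[np.cos(t),-np.sin(t)],[np.sin(t),np.cos(t)]])
for n,f in(('top','t1'),('scene','s1')):
    P=cloud(n,np.load(f'pics/{f}.npy'));L=(P[:,:2]-o2)@R2
    m=(L[:,0]>-.125)&(L[:,0]<-.02)&(np.abs(L[:,1]-.0165)<.03)&(P[:,2]>.085)&(P[:,2]<.115);P,L=P[m],L[m]
    a,b=[L[i] for i in(L[:,0]<-.0735,L[:,0]>=-.0735)]
    mm=lambda q:(q[:,1].min()+q[:,1].max())/2
    print(n,len(a),len(b),'x',a[:,0].min(),b[:,0].max(),'y',mm(a),mm(b),a.mean(0),b.mean(0))
    D=np.load(f'pics/{f}.npy')
g=o2+R2@[-.074,.0165];print(g);go(np.r_[g,.16],-.278+np.pi/2)
E
```

```text
tool_pos: [0.5489, 0.091, 0.1905]
top 27 31 x -0.10728220455533428 -0.03731539401382965 y 0.015911317447410825 0.015577018649446824 [-0.10165887  0.01519889] [-0.04258586  0.01550858]
scene 65 28 x -0.1103112510152333 -0.038243391016016995 y 0.018430448900372296 0.018453546406191488 [-0.10214324  0.01860324] [-0.04226794  0.01825103]
[0.47488014 0.42879453]
t 10.22 pos [0.5489 0.091  0.1905] yaw -0.0959 go now [-0.1064 -0.3291  0.0301] world [-0.074   0.3378 -0.0305] turnz -1.3887 q7 -1.85 F [ 0.6  0.1 -0.3] op 0.36 ff 0.0
```

```bash
python3 -m inch '1 0 0 0 0 0 -0.125; 1 0 0 0 0 0 -0.125; 1 0 0 0 0 0 -0.125; 1 0 0 0 0 0 -0.125; 1 0 0 0 0 0 -0.125; 1 0 0 0 0 0 -0.125; 1 0 0 0 0 0 -0.125; 1 0 0 0 0 0 -0.125; 1 0 0 0 0 0 -0.125; 1 0 0 0 0 0 -0.125; 1 0 0 0 0 0 -0.125; 1 0 0 0 0 0 -0.014; 1 0 0 0 0 0 0; 1 0.03 -0.016 0 0 0 0; 1 0.03 -0.016 0 0 0 0; 1 0.03 -0.016 0 0 0 0; 1 0.03 -0.016 0 0 0 0; 1 0.03 -0.016 0 0 0 0; 1 0.03 -0.016 0 0 0 0;1 0.03 -0.016 0 0 0 0' | grep pos
python3 -c "
from h import *
go((.4745,.4293,.16),-.278+np.pi/2)"
```

```text
tool_pos: [0.4937, 0.3252, 0.1836]
t 11.88 pos [0.4937 0.3252 0.1836] yaw 1.2912 go now [ 0.0947 -0.0472  0.0235] world [-0.0192  0.1041 -0.0236] turnz -0.0016 q7 -1.23 F [ 1.  -0.1  0.8] op 0.996 ff 0.0
```

```bash
python3 -m inch '1 0.025 -0.013 0 0 0 0; 1 0.025 -0.013 0 0 0 0; 1 0.025 -0.012 0 0 0 0; 1 0.015 -0.006 0 0 0 0; 1 0 0 0 0 0 0; 1 0 0 0 0 0 0' | grep pos
python3 -c "
from h import *
go((.4745,.4293,.084),-.278+np.pi/2)"
```

```text
tool_pos: [0.476, 0.4227, 0.1833]
t 12.38 pos [0.476  0.4227 0.1833] yaw 1.2942 go now [ 0.0061 -0.0033  0.0993] world [-0.0015  0.0066 -0.0993] turnz 0.0015 q7 -1.33 F [-0.2 -0.2 -0.2] op 0.998 ff 0.0
```

```bash
python3 -m inch '1 0.006 -0.0033 0.02 0 0 0; 1 0 0 0.03 0 0 0; 1 0 0 0.03 0 0 0; 1 0 0 0.018 0 0 0; 1 0 0 0 0 0 0; 1 0 0 0 0 0 0' | grep -E 'pos|force'
python3 -c "
from h import *
go((.4745,.4293,.084),-.278+np.pi/2)"
python3 -m inch '-1 0 0 0 0 0 0; -1 0 0 0 0 0 0; -1 0 0 0 0 0 0; -1 0 0 0 0 0 0; -1 0 0 0 0 0 0; -1 0 0 0 0 0 0; -1 0 0 0 0 0 0; -1 0 0 0 0 0 0; -1 0 0 0 0 0 0; -1 0 0 0 0 0 0' 25
```

```text
tool_pos: [0.4756, 0.4267, 0.0851]
contact_force: [0.8, 0.7, 0.3]
finger_force: 0.0
t 12.88 pos [0.4756 0.4267 0.0851] yaw 1.2918 go now [ 0.0022 -0.0017  0.0011] world [-0.0011  0.0026 -0.0011] turnz -0.0009 q7 -1.38 F [0.8 0.7 0.3] op 0.996 ff 0.0
clock: 13.72
tool_pos: [0.4764, 0.4312, 0.0893]
eef_rot: [0.798, 0.603, 0.003, -0.0]
contact_force: [-2.4, -1.7, 16.5]
opening: 0.38
finger_force: 25.0
```

```bash
python3 -m inch '-1 0 0 -0.01 0 0 0; -1 0 0 -0.02 0 0 0; -1 0 0 -0.035 0 0 0; -1 0 0 -0.035 0 0 0; -1 0 0 -0.02 0 0 0; -1 0 0 0 0 0 0; -1 0 0 0 0 0 0'
python3 - <<'E'
from h import *
st=np.load('st.npz');g=st['o']+st['R']@[-.008,-.06]
print(g);go(np.r_[g,.2],-.0884+np.pi/2)
p,d=save('scene','s4');s=get_state();u,v=px('scene',[s['tool_pos']])[0].astype(int);q,e=save('top','t4')
a=cv2.resize(p[v-40:v+60,u-50:u+50,::-1],(590,590),interpolation=cv2.INTER_CUBIC)
cv2.imwrite('pics/c4.png',a)
E
```

```text
clock: 14.3
tool_pos: [0.4754, 0.4296, 0.2073]
eef_rot: [0.798, 0.603, 0.001, -0.0]
contact_force: [-0.3, -0.1, -1.7]
opening: 0.381
finger_force: 25.0
[ 0.5352321  -0.10774243]
t 14.3 pos [0.4754 0.4296 0.2073] yaw 1.2947 go now [-0.5007  0.2041  0.0064] world [ 0.0599 -0.5374 -0.0073] turnz -0.1877 q7 -1.32 F [-0.3 -0.1 -1.7] op 0.381 ff 24.99987894203514
```

View pics/c4.png

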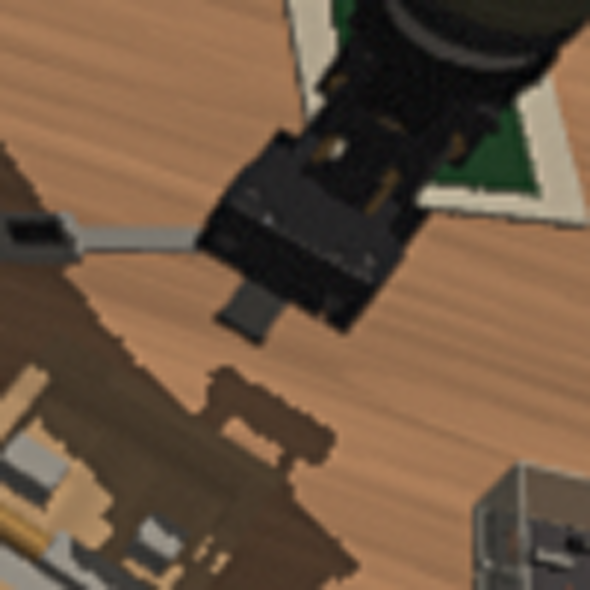

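Clip is held, one jaw visible at (250,310). Check jaw height from depth.

```bash
python3 - <<'E'
from h import *
s=get_state();p=np.array(s['tool_pos']);M=Ro.from_quat(s['eef_rot']).as_matrix()
for n,f in(('scene','s4'),('top','t4')):
    P=(cloud(n,np.load(f'pics/{f}.npy'))-p)@M
    m=(np.abs(P[:,0])<.03)&(np.abs(P[:,1])<.06)&(P[:,2]>.012)&(P[:,2]<.09);q=P[m]
    print(n,len(q))
    if len(q): print(q.min(0).round(4),q.max(0).round(4),np.sort(q[:,2])[-8:].round(4));q=q[np.argsort(q[:,2])];print(q[::max(1,len(q)//14)].round(3))
E
```

```text
scene 79
[-0.0103  0.0131  0.0167] [0.0115 0.0244 0.0493] [0.0461 0.0463 0.0469 0.047  0.0479 0.0483 0.0485 0.0493]
[[-0.01   0.019  0.017]
 [ 0.011  0.016  0.02 ]
 [-0.006  0.016  0.022]
 [-0.005  0.018  0.023]
 [-0.003  0.019  0.025]
 [ 0.011  0.018  0.026]
 [ 0.003  0.023  0.029]
 [-0.01   0.019  0.031]
 [-0.008  0.021  0.033]
 [-0.007  0.021  0.036]
 [ 0.01   0.018  0.037]
 [ 0.001  0.021  0.039]
 [-0.004  0.022  0.042]
 [ 0.011  0.02   0.044]
 [ 0.009  0.02   0.046]
 [-0.004  0.022  0.048]]
top 0
```

```bash
python3 - <<'E'
from h import *
st=np.load('st.npz')
for f in('t3','t4'):
    im=cv2.imread(f'pics/{f}.png').astype(np.float32)
    xs=np.arange(-.034,.034,.002)
    row=[]
    for x in xs:
        P=[np.r_[st['o']+st['R']@[x,y],.035] for y in np.arange(-.12,-.02,.005)]
        q=px('top',P).astype(np.float32)
        row.append(cv2.remap(im,q[:,0].reshape(1,-1),q[:,1].reshape(1,-1),cv2.INTER_LINEAR)[0].mean(0))
    print(f);print([(round(float(x)*1000),int(r[0]),int(r[2])) for x,r in zip(xs,row)])
    d=np.load(f'pics/{f}.npy');C=cloud('top',d);L=(C[:,:2]-st['o'])@st['R']
    m=(L[:,1]>-.12)&(L[:,1]<-.02)&(np.abs(L[:,0])<.05)&(C[:,2]>.03)&(C[:,2]<.045);print('tops',np.percentile(L[m,0],[1,3,10,50,90,97,99]).round(4),np.median(C[m,2]).round(4))
C=cloud('scene',np.load('pics/s4.npy'));L=(C[:,:2]-st['o'])@st['R']
m=(L[:,1]>-.12)&(L[:,1]<-.02)&(np.abs(L[:,0])<.05)&(C[:,2]>.03)&(C[:,2]<.045);print('scene tops',m.sum(),np.percentile(L[m,0],[1,3,10,50,90,97,99]).round(4),np.median(C[m,2]).round(4))
E
```

```text
t3
[(-34, 122, 217), (-32, 121, 215), (-30, 120, 213), (-28, 118, 207), (-26, 117, 196), (-24, 122, 184), (-22, 139, 179), (-20, 164, 191), (-18, 189, 211), (-16, 203, 224), (-14, 208, 227), (-12, 209, 228), (-10, 210, 228), (-8, 210, 228), (-6, 208, 227), (-4, 206, 226), (-2, 204, 224), (0, 203, 223), (2, 204, 224), (4, 208, 226), (6, 210, 228), (8, 210, 228), (10, 210, 228), (12, 209, 228), (14, 209, 228), (16, 210, 228), (18, 210, 228), (20, 209, 228), (22, 208, 227), (24, 203, 226), (26, 193, 225), (28, 177, 222), (30, 155, 220), (32, 136, 217)]
tops [-0.0203 -0.0201 -0.0181 -0.0069  0.0036  0.0058  0.0065] 0.0358
t4
[(-34, 125, 220), (-32, 124, 219), (-30, 123, 218), (-28, 121, 212), (-26, 119, 201), (-24, 125, 188), (-22, 140, 183), (-20, 165, 194), (-18, 190, 214), (-16, 206, 226), (-14, 212, 231), (-12, 214, 232), (-10, 215, 231), (-8, 214, 231), (-6, 213, 231), (-4, 212, 230), (-2, 210, 229), (0, 210, 228), (2, 211, 229), (4, 213, 230), (6, 215, 231), (8, 215, 231), (10, 214, 231), (12, 214, 231), (14, 214, 231), (16, 214, 231), (18, 215, 231), (20, 214, 231), (22, 212, 231), (24, 207, 230), (26, 198, 228), (28, 181, 226), (30, 159, 223), (32, 139, 220)]
tops [-0.0206 -0.0198 -0.018  -0.0067  0.0037  0.006   0.0067] 0.0352
scene tops 216 [-0.0224 -0.0217 -0.018  -0.0065  0.0048  0.0058  0.0068] 0.0367
```

```bash
python3 -m inch '-1 0 0 0 0 0 -0.094; -1 0 0 0 0 0 -0.094; -1 0 0 0 0 0 0; -1 -0.033 0.0065 0 0 0 0; -1 -0.033 0.0065 0 0 0 0; -1 -0.033 0.0065 0 0 0 0; -1 -0.033 0.0065 0 0 0 0; -1 -0.033 0.0065 0 0 0 0; -1 -0.033 0.0065 0 0 0 0; -1 -0.033 0.0065 0 0 0 0; -1 -0.033 0.0065 0 0 0 0; -1 -0.033 0.0065 0 0 0 0; -1 -0.033 0.0065 0 0 0 0; -1 -0.033 0.0065 0 0 0 0; -1 -0.033 0.0065 0 0 0 0; -1 -0.033 0.0065 0 0 0 0; -1 -0.033 0.0065 0 0 0 0; -1 -0.03 0.0065 0 0 0 0; -1 0 0 0 0 0 0; -1 0 0 0 0 0 0' | grep -E 'pos|op'
python3 - <<'E'
from h import *
st=np.load('st.npz');g=st['o']+st['R']@[-.0073,-.06]
go(np.r_[g,.11],-.0884+np.pi/2)
E
```

```text
tool_pos: [0.5281, -0.0719, 0.2045]
opening: 0.376
t 16.07 pos [ 0.5281 -0.0719  0.2045] yaw 1.4755 go now [-0.0349  0.0114  0.0946] world [ 0.0078 -0.0359 -0.0945] turnz -0.0068 q7 -0.46 F [-0.7  1.6 -2. ] op 0.376 ff 25.00000015133992
```

```bash
python3 -m inch '-1 -0.018 0.0057 0.02 0 0 -0.007; -1 -0.017 0.0057 0.025 0 0 0; -1 0 0 0.025 0 0 0; -1 0 0 0.023 0 0 0; -1 0 0 0 0 0 0; -1 0 0 0 0 0 0' | grep -E 'pos|op'
python3 - <<'E'
from h import *
st=np.load('st.npz');g=st['o']+st['R']@[-.0073,-.06]
go(np.r_[g,.072],-.0884+np.pi/2)
E
```

```text
tool_pos: [0.5364, -0.1033, 0.1118]
opening: 0.378
t 16.57 pos [ 0.5364 -0.1033  0.1118] yaw 1.4913 go now [-0.0045  0.0001  0.0398] world [-0.0004 -0.0045 -0.0398] turnz 0.0089 q7 -0.47 F [ 0.3  0.1 -1. ] op 0.378 ff 24.999951410572976
```

```bash
python3 -m inch '-1 0 0 0.007 0 0 0.009; -1 0 0 0.007 0 0 0; -1 0 0 0.006 0 0 0; -1 0 0 0.005 0 0 0; -1 0 0 0 0 0 0; -1 0 0 0 0 0 0' | grep -E 'pos|force'
python3 - <<'E'
from h import *
st=np.load('st.npz');g=st['o']+st['R']@[-.0073,-.06]
go(np.r_[g,.072],-.0884+np.pi/2)
E
```

```text
tool_pos: [0.5372, -0.1052, 0.0876]
contact_force: [0.7, 0.5, -1.6]
finger_force: 25.0
t 17.07 pos [ 0.5372 -0.1052  0.0876] yaw 1.4808 go now [-0.0027 -0.001   0.0156] world [-0.0012 -0.0026 -0.0156] turnz -0.0016 q7 -0.5 F [ 0.7  0.5 -1.6] op 0.378 ff 24.99988984549418
```

```bash
python3 -m inch '-1 0 -0.001 0.003 0 0 0; -1 0 0 0.003 0 0 0; -1 0 0 0 0 0 0' | grep -E 'pos|_force'
python3 -m inch '-1 0 0 0.003 0 0 0; -1 0 0 0.003 0 0 0; -1 0 0 0 0 0 0' | grep -E 'pos|_force'
```

```text
tool_pos: [0.5359, -0.1052, 0.0813]
contact_force: [-0.3, 0.1, -1.3]
finger_force: 25.0
tool_pos: [0.536, -0.1051, 0.0752]
contact_force: [-0.3, -0.4, -0.8]
finger_force: 25.0
```

```bash
python3 -m inch '-1 0 0 0.002 0 0 0; -1 0 0 0.002 0 0 0; -1 0 0 0 0 0 0' | grep -E 'pos|_force'
python3 -m inch '-1 0 0 0.0015 0 0 0; -1 0 0 0.0015 0 0 0; -1 0 0 0 0 0 0' | grep -E 'pos|_force'
```

```text
tool_pos: [0.5367, -0.1053, 0.0741]
contact_force: [-4.9, 0.8, 20.6]
finger_force: 25.0
tool_pos: [0.5372, -0.1054, 0.0725]
contact_force: [-6.9, -0.4, 33.9]
finger_force: 25.0
```

Bridge seated on the edge (z matches 39 mm offset). Release.

```bash
python3 -m inch '-1 0 0 -0.001 0 0 0; -0.15 0 0 0 0 0 0; -0.1 0 0 0 0 0 0; 0 0 0 0 0 0 0; 0.2 0 0 0 0 0 0; 1 0 0 0 0 0 0; 1 0 0 0 0 0 0; 1 0 0 0 0 0 0; 1 0 0 0 0 0 0; 1 0 0 0 0 0 0; 1 0 0 0 0 0 0; 1 0 0 0 0 0 0; 1 0 0 0 0 0 0' | grep -E 'pos|_force|open'
python3 -m inch '1 0 0 -0.01 0 0 0; 1 0 0 -0.02 0 0 0; 1 0 0 -0.035 0 0 0; 1 0 0 -0.04 0 0 0; 1 0 0 -0.04 0 0 0; 1 0.04 -0.03 0 0 0 0; 1 0.04 -0.04 0 0 0 0; 1 0.04 -0.04 0 0 0 0; 1 0.04 -0.02 0 0 0 0; 1 0.04 0 0 0 0 0; 1 0 0 0 0 0 0' | grep -E 'pos|_force'
python3 - <<'E'
from h import *
p,d=save('top','t5');q,e=save('scene','s5')
o=np.zeros((600,800,3),np.uint8)
o[:260]=cv2.resize(p[190:235,195:333,::-1],(800,260),interpolation=cv2.INTER_CUBIC)
o[265:,:600]=cv2.resize(q[145:212,195:315,::-1],(600,335),interpolation=cv2.INTER_CUBIC)
cv2.imwrite('pics/c5.png',o)
st=np.load('st.npz')
for n,dd in(('top',d),('scene',e)):
    C=cloud(n,dd);L=(C[:,:2]-st['o'])@st['R'];m=(L[:,1]>-.12)&(L[:,1]<0)&(np.abs(L[:,0])<.06)&(C[:,2]>.06)&(C[:,2]<.12)
    Q=np.c_[L[m],C[m,2]];print(n,m.sum(),Q.min(0).round(4),Q.max(0).round(4))
E
```

```text
tool_pos: [0.5363, -0.1051, 0.0697]
contact_force: [0.3, 0.7, -0.5]
opening: 0.997
finger_force: 0.0
tool_pos: [0.4494, 0.0827, 0.2165]
contact_force: [1.6, 1.4, 1.0]
finger_force: 0.0
top 45 [-0.0323 -0.0695  0.0614] [ 0.0174 -0.0468  0.1047]
scene 109 [-0.0359 -0.0699  0.06  ] [ 0.0166 -0.0439  0.1001]
```

View pics/c5.png

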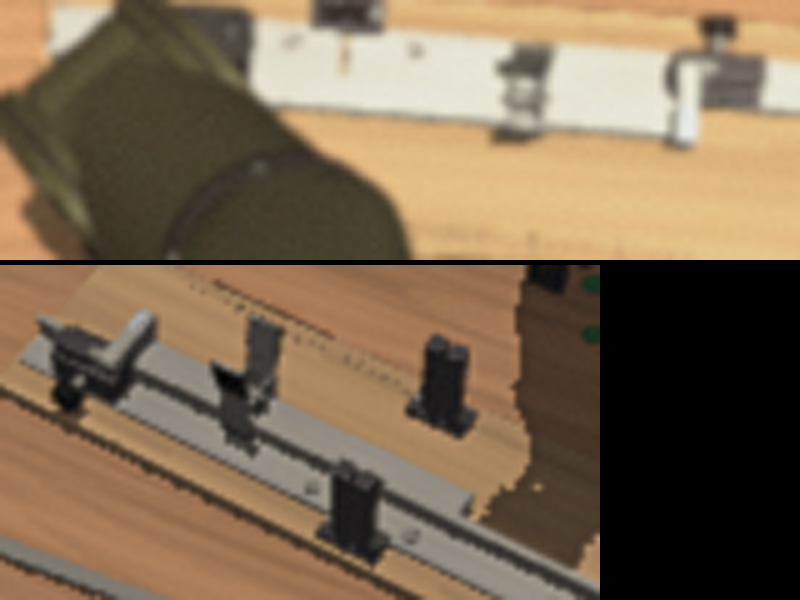

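Clip sits between stop and guide at (520,95), upright, tube flush and against flag. Check its seating height against the parked values.

```bash
python3 - <<'E'
from h import *
st=np.load('st.npz');o2=np.array([.5415,.3926]);t=-.2783;R2=np.array([[np.cos(t),-np.sin(t)],[np.sin(t),np.cos(t)]])
for f,o,R,c in(('1',o2,R2,(-.0735,.0165)),('5',st['o'],st['R'],(-.009,-.058))):
  for n in('top','scene'):
    C=cloud(n,np.load(f'pics/{n[0]}{f}.npy'));L=(C[:,:2]-o)@R-c
    for a,b in((-.05,-.02),(-.012,-.004),(-.004,.004),(.004,.012),(.015,.05)):
        m=(L[:,0]>a)&(L[:,0]<b)&(np.abs(L[:,1])<.008)&(C[:,2]>.05)&(C[:,2]<.12)
        if m.sum():print(f,n,a,m.sum(),np.percentile(C[m,2],[10,50,90,100]).round(4))
E
```

```text
1 top -0.05 17 [0.0851 0.0994 0.103  0.1034]
1 top -0.012 2 [0.0607 0.0631 0.0654 0.066 ]
1 top -0.004 13 [0.0599 0.0655 0.0678 0.0714]
1 top 0.004 5 [0.0598 0.0606 0.0669 0.0673]
1 top 0.015 36 [0.0647 0.0863 0.1009 0.1075]
1 scene -0.05 61 [0.077  0.0908 0.1022 0.1055]
1 scene -0.012 1 [0.0645 0.0645 0.0645 0.0645]
1 scene -0.004 11 [0.0667 0.0689 0.0715 0.0725]
1 scene 0.015 38 [0.0584 0.0825 0.1042 0.1051]
5 top -0.05 4 [0.0918 0.0952 0.0984 0.0991]
5 top -0.012 2 [0.0542 0.0548 0.0554 0.0555]
5 top -0.004 10 [0.0515 0.055  0.0585 0.0615]
5 top 0.004 2 [0.054  0.0548 0.0557 0.0559]
5 top 0.015 26 [0.0579 0.0819 0.0962 0.1021]
5 scene -0.05 13 [0.086  0.0937 0.0967 0.0981]
5 scene -0.012 1 [0.0535 0.0535 0.0535 0.0535]
5 scene -0.004 4 [0.0544 0.0559 0.0575 0.0579]
5 scene 0.004 1 [0.0546 0.0546 0.0546 0.0546]
5 scene 0.015 36 [0.0522 0.074  0.098  0.0998]
```

Height estimate ≈ 37–39 mm (limit 41), so I'll give the clip a gentle press between the handles for margin.

```bash
python3 -m inch '-1 0 0 0 0 0 0.12; -1 0 0 0 0 0 0.12; -1 0 0 0 0 0 0.12; -1 0 0 0 0 0 0.12; -1 0 0 0 0 0 0.12; -1 0 0 0 0 0 0.12; -1 0 0 0 0 0 0.12; -1 0 0 0 0 0 0.12; -1 0 0 0 0 0 0.12; -1 0 0 0 0 0 0.12; -1 0 0 0 0 0 0.12; -1 0 0 0 0 0 0.12; -1 0 0 0 0 0 0.12;-1 0 0 0 0 0 0.01; -1 0 0 0 0 0 0' 10 | grep pos
python3 -c "
from h import *
rel((-.0085,-.058,.15,0))"
```

```text
tool_pos: [0.4494, 0.0717, 0.2149]
t 21.42 st [-0.1093  0.1112] z 0.2149 yaw -0.0 tilt [-0.    -0.001 -1.   ] go(tool) [0.1009 0.1691 0.065 ] turnz -0.0 F [ 0.5  0.1 -0.5] op 0.003
```

```bash
python3 -m inch '-1 0.02 0.034 0 0 0 0; -1 0.02 0.034 0 0 0 0; -1 0.02 0.034 0 0 0 0; -1 0.02 0.034 0 0 0 0; -1 0.021 0.033 0 0 0 0; -1 0 0 0.03 0 0 0; -1 0 0 0.03 0 0 0; -1 0 0 0 0 0 0; -1 0 0 0 0 0 0' | grep pos
python3 -c "
from h import *
rel((-.008,-.058,.08,0))"
```

```text
tool_pos: [0.5335, -0.1047, 0.1539]
t 22.17 st [-0.01   -0.0571] z 0.1539 yaw 0.0 tilt [-0.004  0.001 -1.   ] go(tool) [0.0023 0.0009 0.0739] turnz 0.0 F [ 0.3  0.4 -0.2] op 0.005
```

```bash
python3 -m inch '-1 0.002 0.001 0.02 0 0 0; -1 0 0 0.02 0 0 0; -1 0 0 0.015 0 0 0; -1 0 0 0.01 0 0 0; -1 0 0 0 0 0 0; -1 0 0 0 0 0 0' | grep -E 'pos|_force'
python3 -m inch '-1 0 0 0.005 0 0 0; -1 0 0 0.004 0 0 0; -1 0 0 0 0 0 0' | grep -E 'pos|_force'
python3 -c "
from h import *
rel((-.008,-.058,.07,0))"
```

```text
tool_pos: [0.5374, -0.1054, 0.0907]
contact_force: [0.6, -0.2, -0.1]
finger_force: 0.0
tool_pos: [0.5368, -0.1055, 0.0808]
contact_force: [-0.5, 0.0, 0.7]
finger_force: 0.0
t 22.92 st [-0.0066 -0.0576] z 0.0808 yaw -0.001 tilt [ 0. -0. -1.] go(tool) [-0.0014  0.0004  0.0108] turnz -0.001 F [-0.5  0.   0.7] op 0.005
```

Tip at 70 mm, no contact yet. Step down gently.

```bash
for k in 1; do python3 -m inch '-1 -0.0014 0 0.003 0 0 0; -1 0 0 0.003 0 0 0; -1 0 0 0 0 0 0' | grep -E 'pos|_force'; python3 -m inch '-1 0 0 0.002 0 0 0; -1 0 0 0 0 0 0' | grep -E 'pos|_force'; python3 -m inch '-1 0 0 0.002 0 0 0; -1 0 0 0 0 0 0' | grep -E 'pos|_force'; done
```

```text
tool_pos: [0.5349, -0.1054, 0.0743]
contact_force: [-0.0, -0.2, -0.4]
finger_force: 0.0
tool_pos: [0.5353, -0.1054, 0.0724]
contact_force: [-0.4, 0.2, -0.4]
finger_force: 0.0
tool_pos: [0.5353, -0.1054, 0.0705]
contact_force: [-0.7, 0.6, -0.9]
finger_force: 0.0
```

```bash
for k in 1; do python3 -m inch '-1 0 0 0.002 0 0 0; -1 0 0 0.002 0 0 0; -1 0 0 0 0 0 0' | grep -E 'pos|_force'; python3 -m inch '-1 0 0 0.0015 0 0 0; -1 0 0 0 0 0 0' | grep -E 'pos|_force'; python3 -m inch '-1 0 0 0.001 0 0 0; -1 0 0 0 0 0 0' | grep -E 'pos|_force'; done
```

```text
tool_pos: [0.5353, -0.1053, 0.0669]
contact_force: [-0.9, 1.0, 6.9]
finger_force: 3.8
tool_pos: [0.5345, -0.1051, 0.0662]
contact_force: [-4.2, 2.2, 14.5]
finger_force: 8.2
tool_pos: [0.5341, -0.105, 0.0657]
contact_force: [-4.0, 2.5, 18.4]
finger_force: 11.0
```

Firm contact at tip 55.5 mm – the clip doesn't go lower, so it is seated. Retreat and final check.

```bash
python3 -m inch '-1 0 0 -0.01 0 0 0; -1 0 0 -0.03 0 0 0; -1 0 0 -0.04 0 0 0; -1 0 0 -0.04 0 0 0; -1 -0.02 -0.035 -0.02 0 0 0; -1 -0.02 -0.035 0 0 0 0; -1 -0.02 -0.035 0 0 0 0; -1 -0.02 -0.035 0 0 0 0; -1 -0.02 -0.035 0 0 0 0; -1 -0.02 -0.035 0 0 0 0; -1 0 0 0 0 0 0; -1 0 0 0 0 0 0' | grep -E 'pos|_force'
python3 - <<'E'
from h import *
p,d=save('top','t6');q,e=save('scene','s6')
o=np.zeros((600,800,3),np.uint8)
o[:260]=cv2.resize(p[190:235,195:333,::-1],(800,260),interpolation=cv2.INTER_CUBIC)
o[265:,:600]=cv2.resize(q[145:212,195:315,::-1],(600,335),interpolation=cv2.INTER_CUBIC)
cv2.imwrite('pics/c6.png',o)
E
```

```text
tool_pos: [0.4349, 0.1144, 0.2029]
contact_force: [0.8, -0.4, 0.0]
finger_force: 0.0
```

View pics/c6.png

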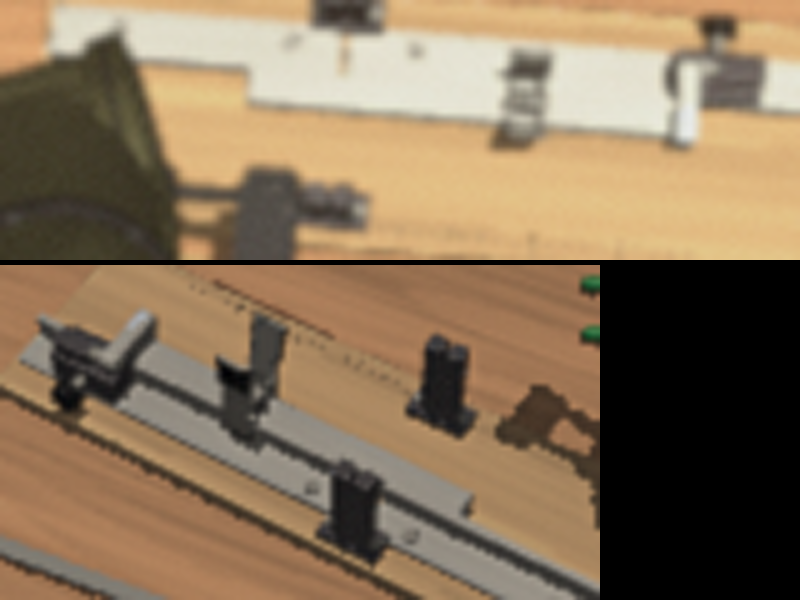

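Clip seated, upright; tube flush with flag and fence. One cheap check: touch the tail at the known stop position.

```bash
python3 -c "
from h import *
rel((-.017,.145,.034,0))"
```

```text
t 25.18 st [-0.1258  0.1491] z 0.2028 yaw -0.002 tilt [ 0.001 -0.001 -1.   ] go(tool) [0.1087 0.0038 0.1689] turnz -0.002 F [ 0.2 -0.9  0. ] op 0.002
```

```bash
python3 -m inch '-1 0.036 0 0 0 0 0; -1 0.036 0 0 0 0 0; -1 0.036 0 0 0 0 0; -1 0 0 0 0 0 0; -1 0 0 0.04 0 0 0; -1 0 0 0.04 0 0 0; -1 0 0 0.04 0 0 0; -1 0 0 0.03 0 0 0; -1 0 0 0.018 0 0 0; -1 0 0 0 0 0 0; -1 0 0.01 0 0 0 0; -1 0 0.009 0 0 0 0; -1 0 0.006 0 0 0 0; -1 0 0 0 0 0 0; -1 0 0 0 0 0 0' | grep -E 'pos|_force'
python3 -c "
from h import *
rel((-.017,.1185,.034,0))"
```

```text
tool_pos: [0.542, 0.0761, 0.036]
contact_force: [0.4, 0.4, 0.1]
finger_force: 0.0
t 26.43 st [-0.0175  0.1237] z 0.036 yaw -0.003 tilt [ 0.002 -0.    -1.   ] go(tool) [0.0005 0.0052 0.002 ] turnz -0.003 F [0.4 0.4 0.1] op 0.005
```

```bash
python3 -m inch '-1 0 0.003 0 0 0 0; -1 0 0.0015 0 0 0 0; -1 0 0 0 0 0 0; -1 0 0 0 0 0 0' | grep -E 'pos|_force'
python3 -m inch '-1 0 0.001 0 0 0 0; -1 0 0 0 0 0 0; -1 0 0 0 0 0 0' | grep -E 'pos|_force'; python3 -m inch '-1 0 0.001 0 0 0 0; -1 0 0 0 0 0 0; -1 0 0 0 0 0 0' | grep -E 'pos|_force'
```

```text
tool_pos: [0.5408, 0.0729, 0.0348]
contact_force: [0.2, -0.0, -1.2]
finger_force: 0.0
tool_pos: [0.5406, 0.0718, 0.0347]
contact_force: [0.5, 0.2, 0.6]
finger_force: 0.0
tool_pos: [0.5406, 0.0713, 0.0347]
contact_force: [-0.6, 2.6, -1.3]
finger_force: 0.9
```

Contact is within ~0.5 mm of the stop position. Retreat and hand in.

```bash
python3 -m inch '-1 0 -0.015 0 0 0 0; -1 0 -0.01 -0.03 0 0 0; -1 0 0 -0.04 0 0 0; -1 0 0 -0.04 0 0 0; -1 0 0 -0.04 0 0 0; -1 0 0 0 0 0 0; -1 0 0 0 0 0 0' | grep -E 'pos|_force'
python3 -c "
from h import *
print(r.finish_job())"
```

```text
tool_pos: [0.5443, 0.0955, 0.187]
contact_force: [0.0, 0.0, -0.8]
finger_force: 0.0
the job is handed in; nothing more can be done
None
```

I handed the job in at about 28 s of the 64 s limit, with no verdict returned: stop flag flipped fully down, tube within about 0.5 mm of the stop and flush along the fence, clip seated over fence and tube between stop and saw guide, arm clear; I did not re-measure the solder reel and parts box, but no move went near them.

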